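# Close the ink tub with its double lid, then take off the outer lid alone

### The job

The ink tub's two lids stand nested on the lid stand. Take the pair by the yellow inner lid's post, lower it in hand onto the open tub until the inner lid sits home on its ledge (do not drop it, and do not part the lids before then); then let go, take the blue outer lid by its collar and lift it off alone, keeping it level, leaving the inner lid seated. Finish while still holding the outer lid in the air above the tub, completely clear of the post, and leave everything else on the bench where it is.

Things in the scene. Friction and masses are not known exactly. Their poses are not given: they have to be found in the camera images.
- tub: Open white round ink tub with a red rim, fixed upright to the bench (left or right of the middle). Outer diameter 112 mm, height 90 mm, mouth 104 mm inside. Origin: centre of its underside, z up.
- tub_seat (a point): Centre of the inner ledge in the tub, on the ledge's top surface, 74 mm above the tub's underside (16 mm below the rim). The ledge is a ring, 84 mm inside diameter, on which the underside of the inner lid sits; z up.
- lid_stand: Low black and dark steel round lid stand fixed to the bench, 30 mm high (foot 100 mm, top 80 mm across); the nested lids stand on its flat top at the start. Origin: centre of its underside.
- inner_lid: Yellow inner lid, 0.22 kg, loose: disc 99 mm across, 10 mm thick (lower edge bevelled to 90 mm), shoulder 80 mm across up to 14 mm height, central round post 24 mm in diameter up to 69 mm. Origin: centre of its underside, z up along the post. 2.5 mm clearance all round in the tub's mouth. Lifted by the post, it carries the outer lid on its shoulder.
- inner_post_top (a point): Centre of the post's top end, 69 mm above the inner lid's underside. With the lids nested the post stands 30 mm out of the outer lid's collar.
- outer_lid: Blue outer lid, 0.16 kg, loose, threaded over the post: plate 128 mm across, 5 mm thick, skirt 10 mm deep (122 mm inside), on top a white round collar 44 mm wide, 20 mm high, 30 mm bore right through. Origin: centre at the skirt's lower edge, z up; plate underside 10 mm, plate top 15 mm, collar top 35 mm above it.
- outer_collar_top (a point): Centre of the collar's top face, 35 mm above the outer lid's origin. Nested and carried, the outer lid's origin is 4 mm above the inner lid's; with both seated its plate lies on the tub's rim, its origin 6 mm above tub_seat.
- ink_knife: Bystander: ink spatula with wooden handle, 200 mm long, lying in the middle of the bench. Leave it.
- squeegee: Bystander: aluminium squeegee with a yellow blade, 200 mm long, 22 mm high, lying at the back. Leave it.
- tape_roll: Bystander: blue tape roll, 90 mm across, 24 mm high. Leave it.
- cleaner_bottle: Bystander: white bottle with blue label, 68 mm across, 170 mm tall. Leave it.
- green_tub: Bystander: closed white tub with a plain green lid, 118 mm across, 94 mm tall. Leave it.
- pigment_jar: Bystander: small amber jar with black cap, 60 mm across, 75 mm tall. Leave it.
- clamp_knob: Bystander: black star knob standing on its head, threaded stud up, 48 mm across, 50 mm tall. Leave it.
Mind the look-alikes: they are no part of the job. There is more than one size of the inner_lid; the one meant has the size given above.

How it is judged (in metres and radians):
On the way, in this order (a step that is already met when the one before it is completed fails the run):
1. the nested lids are lowered in hand onto the tub: the inner lid sits on its ledge with the post still gripped, the outer lid over it (horizontal distance between inner_lid and tub_seat below 0.005 m and z of inner_lid in the frame of tub_seat between -0.004 and 0.004 m and angle between inner_lid's own z axis and vertical below 0.06 rad and contact force between the fingers and inner_lid above 0.3 N and z of outer_lid in the frame of tub_seat below 0.014 m and horizontal distance between outer_lid and tub below 0.01 m), for 0.1 s.
2. the outer lid alone is lifted clear of the inner lid's post, the inner lid still seated (horizontal distance between inner_lid and tub_seat below 0.005 m and z of inner_lid in the frame of tub_seat between -0.004 and 0.004 m and angle between inner_lid's own z axis and vertical below 0.06 rad and z of outer_lid in the frame of tub_seat above 0.075 m and horizontal distance between outer_lid and tub below 0.08 m and angle between outer_lid's own z axis and vertical below 0.35 rad), for 0.2 s.
At the end, for the whole second after the job is handed in: Inner lid on the ledge (5 mm of centre, 4 mm in height, tilt under 0.06 rad); fingers hold the outer lid still, tilt under 0.35 rad, its lower edge over 75 mm above the ledge (6 mm above the post), within 80 mm of the tub axis, touching neither tub nor inner lid (all of step 2 and contact force between the fingers and outer_lid above 0.3 N and contact force between each of the fingers, outer_lid and inner_lid below 0.1 N and contact force between outer_lid and tub below 0.1 N and linear speed of outer_lid below 0.03 m/s and linear speed of inner_lid below 0.02 m/s); the arm keeps its last pose, push and grip.
It fails at once if the lids are parted while the inner lid is not seated in the tub (not (horizontal distance between inner_lid and tub_seat below 0.005 m and z of inner_lid in the frame of tub_seat between -0.004 and 0.004 m and angle between inner_lid's own z axis and vertical below 0.06 rad) and (z of outer_lid in the frame of inner_lid above 0.02 m or horizontal distance between outer_lid and inner_lid above 0.02 m)).
It fails at once if a bystander is moved more than 30 mm (distance of any of ink_knife, squeegee, tape_roll, cleaner_bottle, green_tub, pigment_jar, clamp_knob from where it was at the start of the episode above 0.03 m).
It also fails if it takes over 56 s, if anything falls off the work surface, if the arm or the gripper's body presses on something with over 40 N, if the wrist force passes 120 N, or if a joint passes its speed limit or range.

### The arm

A 7-joint arm with a two-finger parallel gripper is mounted at the origin on the work surface. World frame = base frame: x ahead of the robot, y to its left, z up, the work surface at z = 0. Lengths are in m, angles in degrees, forces in N, time in s.
With the tool pointing down it reaches from about 0.425 to 0.875 m from the base axis. Payload 4.7 kg.
Tool frame: the origin (TCP) lies on the mounting face of the last link; the fingertips stand 173 mm ahead of it and the grasp point (between the pads) lies 155 mm ahead of it; z points along the fingers, y is the line along which they close (so a half turn about z gives the same grasp; the last joint's range is limited). The gripper opens to 85 mm and grips with 20 to 120 N. Pads are 22 mm wide; open, the fingers measure 114 mm over their backs; the gripper's body (76 mm by 85 mm) begins 54 mm behind the grasp point. The pads swing forward as they close: fully open they stand 13 mm farther back than shut.
Start: joints at [72.714, 18.392, -4.016, 83.108, 1.295, 78.541, -3.26], TCP at [0.202, -0.618, 0.405] pointing down, gripper open.
Joint ranges: [-163.93, 163.93], [-17.29, 119.83], [-79.2, 71.16], [3.27, 140.29], [-89.18, 269.18], [5.43, 117.66], [-154.24, 154.24]. Speed limits (degrees/s): [147.25, 147.25, 180, 180, 180, 180, 180].

### API

Orientations are given as [roll, pitch, yaw] about the fixed x, y, z axes, in that order (R = Rz(yaw) Ry(pitch) Rx(roll)).
In Python, from rig import monitor, imaging, ctrl gives the robot as it stands.
- The arm moves only by the tool move_arm, never from a script. Its argument "steps" is a list that holds one entry, the list of rows, each a list of 7 numbers: the shift along the tool's x, y, z as a fraction of full scale, then the turn, a rotation vector about the tool's x, y, z as a fraction of full scale, then the closure, from -1 (fully open) to 1 (shut). A call has 1 to 10 rows; each row is the pose to reach, as a shift and turn from the pose commanded when the call began, along the tool's axes at that moment; what a row does not reach only later rows make up. Full scale, the value 1, is 0.3 m for a shift and 60 degrees for a turn. A row lasts 1/10 s, in which the tool goes at most 50 mm and 8.59 degrees, less where a joint would pass 70% of its speed; a pose out of reach is approached as far as the arm can. A call with a number of a shift or a turn outside -1 to 1 is refused whole. A call with a gripper value outside its range is refused whole. The fingers move at their own pace and stop on an object; "force" is the grip in N (left out, the last holds). Time passes only in rows, so rows that repeat a pose let the fingers close. It gives the time, the measured TCP pose, the force, the opening and the grip force at its end, in the units of the state.
- monitor.get_state(): the state, without advancing time (a new reading comes with each control period).
- imaging.get_image(name): name is "scene" or "side" or "wrist"; returns the picture (384x512x3 uint8, red, green, blue); there is no depth.
- imaging.camera_info(name): a dict with "fov_y" (degrees; the focal length in pixels is half the picture's height over the tangent of half this angle, whatever the lens; pixels are square), "cx", "cy" (the principal point, pixels), "world_from_camera" (4x4, takes a point from camera to world coordinates). Camera axes: x right, y down, z forward; pixel columns grow to the right and rows downward; lengths in m; the calibration is good to about 2 mm. A picture is of the moment at which its call begins: read the wrist's pose just before it. camera_info takes no time and is no camera call; for the wrist camera it gives the pose at the moment of the call.
- ctrl.close_job(): hands the job in; it is judged then, once.
The state is a dict: "time": time; "joints": joint angles; "qd": joint speeds; "joint_torque": joint torques, N m; "position": TCP position; "tool_rot": TCP orientation; "wrist_force": force on the tool from outside, world axes, zero at the start; "moment": the same for the moment, N m; "opening": finger opening in m; "gripper_force": force on a finger pad.
Only numpy, scipy, OpenCV 4.12 (cv2) and the standard library are available. Lean on these libraries where they do the work, as an engineer would, in place of code of your own. Each camera call takes 0.05 s, during which the arm holds its last target. There are 200 camera calls.

## Working session

There is one attempt and no reset: what is moved stays moved. The work goes in short steps, Python scripts to look and compute and a tool call to move; the robot and the scene stay as the last step left them, time stands still between calls to the robot, and variables do not carry over. Pictures are saved under pics/ and viewed, at most 10 in all, crops included, and the job is handed in when it is done.

Besides the shell and the picture viewer there is one more tool, called after "Request:" in YAML: its name, and indented under it one key for each argument. move_arm: Moves the arm, as the interface text tells. Its arguments: {"type":"object","properties":{"steps":{"type":"array"},"force":{"type":"number"}},"required":["steps"]}

```bash
ls; mkdir -p pics
python3 - <<'E'
from rig import monitor, imaging
import cv2, numpy as np
s=monitor.get_state(); print(s['time'],s['position'],s['tool_rot'],s['opening'])
for n in ['scene','side']:
    im=imaging.get_image(n); cv2.imwrite(f'pics/{n}0.png',im[:,:,::-1]); i=imaging.camera_info(n); print(n,i['fov_y'],i['cx'],i['cy'],np.round(i['world_from_camera'],3).tolist())
a=cv2.imread('pics/scene0.png');b=cv2.imread('pics/side0.png')
cv2.imwrite('pics/both.png',cv2.resize(np.vstack([a,b]),(400,600)))
E
```

```text
pics
0.0 [ 0.20178538 -0.6176649   0.40361549] [-1.79890404e+02  4.60388549e-03  1.80960986e+01] 0.08575262628616234
scene 56.751207590249656 255.41043201006568 189.79772101811537 [[-0.814, 0.286, -0.506, 1.079], [0.581, 0.434, -0.689, 0.728], [0.022, -0.854, -0.519, 0.651], [0.0, 0.0, 0.0, 1.0]]
side 56.778388053983335 255.18768188572244 187.96146072104557 [[-0.865, -0.375, 0.332, 0.163], [-0.501, 0.633, -0.59, 0.688], [0.011, -0.677, -0.736, 0.954], [0.0, 0.0, 0.0, 1.0]]
```

View pics/scene0.png

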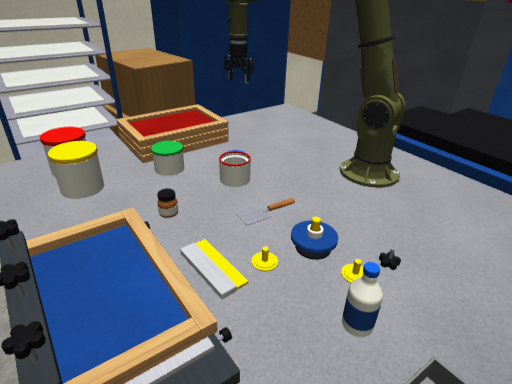

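View pics/side0.png

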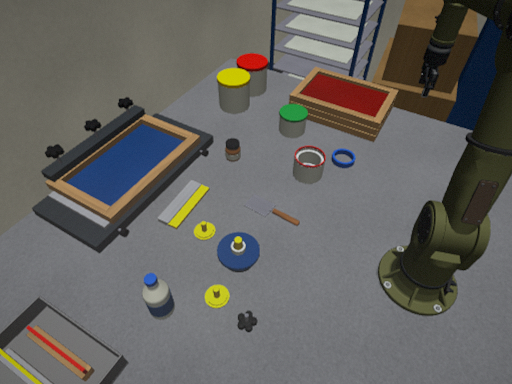

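The scene view shows three yellow posts: (316,223), inside the blue plate with the white collar, and two loose lids at (265,258) and (354,272). In the side view they are at (238,243), (204,229) and (217,294). The one meant is the one threaded through the blue outer lid on the stand. The open red-rimmed tub is at (235,167) scene and (309,163) side. I'll confirm with a crop and measure.

```bash
cat > h.py <<'E'
import numpy as np, cv2
from rig import monitor, imaging
def ray(n,uv,info=None):
    i=info or imaging.camera_info(n); f=192/np.tan(np.radians(i['fov_y']/2)); T=np.array(i['world_from_camera'])
    d=T[:3,:3]@np.array([(uv[0]-i['cx'])/f,(uv[1]-i['cy'])/f,1]); return T[:3,3],d
def onz(n,uv,z,info=None):
    o,d=ray(n,uv,info); return o+d*(z-o[2])/d[2]
def hsv(im): return cv2.cvtColor(im,cv2.COLOR_BGR2HSV)
def mask(im,kind):
    h=hsv(im)
    if kind=='yellow': return cv2.inRange(h,(22,140,90),(35,255,255))
    if kind=='red': return cv2.inRange(h,(0,120,60),(8,255,255))|cv2.inRange(h,(170,120,60),(180,255,255))
    if kind=='blue': return cv2.inRange(h,(100,130,30),(125,255,255))
def circ(P):  # lsq circle of xy points
    A=np.c_[2*P,np.ones(len(P))]; s=np.linalg.lstsq(A,(P**2).sum(1),rcond=None)[0]
    return s[:2],np.sqrt(s[2]+s[:2]@s[:2])
E
python3 - <<'E'
from h import *
rois={'scene':dict(tub=(210,145,260,190),lid=(285,210,345,262)),'side':dict(tub=(285,140,330,188),lid=(210,225,265,275))}
for n in rois:
    im=cv2.imread(f'pics/{n}0.png')
    def pts(kind,r):
        x0,y0,x1,y1=r; m=np.zeros(im.shape[:2],np.uint8); m[y0:y1,x0:x1]=mask(im,kind)[y0:y1,x0:x1]; return m
    m=pts('red',rois[n]['tub']); c=max(cv2.findContours(m,cv2.RETR_EXTERNAL,cv2.CHAIN_APPROX_NONE)[0],key=len)
    P=np.array([onz(n,p,.09)[:2] for p in cv2.convexHull(c)[:,0].astype(float)]); print(n,'tub',circ(P))
    m=pts('blue',rois[n]['lid']); c=max(cv2.findContours(m,cv2.RETR_EXTERNAL,cv2.CHAIN_APPROX_NONE)[0],key=len)
    # far edge (upper half) of plate top: z=.03+.004+.015
    h=cv2.convexHull(c)[:,0].astype(float); h=h[h[:,1]<np.median(c[:,0,1])+3]
    P=np.array([onz(n,p,.049)[:2] for p in h]); print(n,'plate',circ(P))
    m=pts('yellow',rois[n]['lid']); ys,xs=np.nonzero(m); top=ys.min(); print('post px',xs.min(),xs.max(),top,ys.max(), onz(n,(xs[ys<top+5].mean(),top+3.),.099))
a=cv2.imread('pics/scene0.png')[195:300,225:405];b=cv2.imread('pics/side0.png')[205:310,170:270]
cv2.imwrite('pics/crop1.png',cv2.resize(np.hstack([a,b]),None,fx=2.8,fy=2.8,interpolation=cv2.INTER_CUBIC))
E
```

```text
scene tub (array([ 0.46904174, -0.23277227]), np.float64(0.05762377994635196))
scene plate (array([0.49550511, 0.20909042]), np.float64(0.06376421440877668))
post px 311 320 217 230 [0.49735426 0.20939119 0.099     ]
side tub (array([ 0.46276552, -0.24015434]), np.float64(0.05618609295820681))
side plate (array([0.49128133, 0.20478627]), np.float64(0.06196791243360836))
post px 210 241 225 248 [0.57850019 0.20803307 0.099     ]
```

View pics/crop1.png

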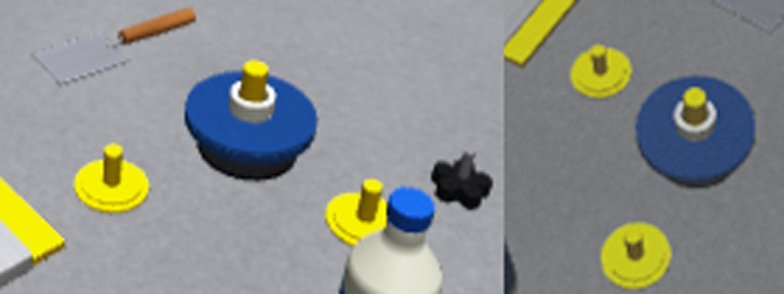

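The crop confirms it: the wanted lid is the post through the white collar and blue plate at scene (316,223). The two loose yellow lids are smaller and stand alone. The lids are at about (0.494, 0.207) and the tub at about (0.466, -0.237).

Request:
move_arm:
  steps:
    - [[0.86,-0.49,0,0,0,-0.83,-1],[0.86,-0.49,0,0,0,-0.83,-1],[0.86,-0.49,0,0,0,-0.83,-1],[0.86,-0.49,0,0,0,-0.83,-1],[0.86,-0.49,0,0,0,-0.83,-1],[0.86,-0.49,0,0,0,-0.83,-1],[0.86,-0.49,0,0,0,-0.83,-1],[0.86,-0.49,0,0,0,-0.83,-1]]

```text
time: 0.9
position: [0.4023, -0.3967, 0.4045]
tool_rot: [-180.0, 0.0, 68.1]
wrist_force: [-0.4, -0.8, 0.8]
opening: 0.0853
gripper_force: 0.0
```

```bash
cat >> h.py <<'E'
from scipy.spatial.transform import Rotation as Ro
def go(p,yaw):
    s=monitor.get_state(); R=Ro.from_euler('xyz',s['tool_rot'],degrees=True); T=Ro.from_euler('xyz',[180,0,yaw],degrees=True)
    sh=R.inv().apply(np.array(p)-s['position'])/.3; tu=(R.inv()*T).as_rotvec(degrees=True)/60
    print('t',s['time'],'pos',np.round(s['position'],4),np.round(s['tool_rot'],2),'F',np.round(s['wrist_force'],1),'op',s['opening']); print('shift',np.round(sh,4),'turn',np.round(tu,4))
E
python3 -c "
from h import *
go([.47,-.15,.40],90)"
```

```text
t 0.9 pos [ 0.4023 -0.3967  0.4045] [-1.7997e+02  1.0000e-02  6.8060e+01] F [-0.4 -0.8  0.8] op 0.08529419384638201
shift [ 0.8471 -0.0981  0.0149] turn [-6.000e-04  1.000e-04 -3.657e-01]
```

Request:
move_arm:
  steps:
    - [[0.37,0.06,0,0,0,-0.366,-1],[0.37,0.06,0,0,0,-0.366,-1],[0.37,0.06,0,0,0,-0.366,-1],[0.37,0.06,0,0,0,-0.366,-1],[0.37,0.06,0,0,0,-0.366,-1]]

```text
time: 1.4
position: [0.4586, -0.3042, 0.4044]
tool_rot: [-179.9, 0.1, 89.5]
wrist_force: [-0.7, -0.7, 0.3]
opening: 0.0853
gripper_force: 0.0
```

Run:
```python
from h import *
i=imaging.camera_info('wrist'); print(i['fov_y'],np.round(i['world_from_camera'],3).tolist())
im=imaging.get_image('wrist'); cv2.imwrite('pics/w1.png',im[:,:,::-1]); np.save('w1.npy',i,allow_pickle=True)
go([.48,.03,.40],90)
```

```text
67.61869012268446 [[1.0, -0.008, -0.003, 0.459], [-0.008, -0.958, -0.286, -0.231], [-0.0, 0.286, -0.958, 0.373], [0.0, 0.0, 0.0, 1.0]]
t 1.45 pos [ 0.4583 -0.3046  0.4044] [-1.7993e+02  5.0000e-02  8.9490e+01] F [-0.2  0.2  0.6] op 0.08564264739000398
shift [1.116  0.0624 0.0135] turn [-0.0012  0.0008 -0.0085]
```

View pics/w1.png

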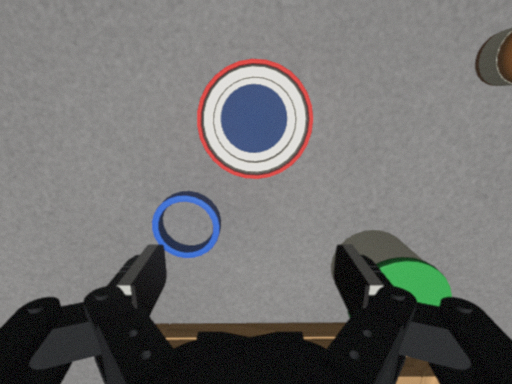

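The wrist view shows the tub's red rim centred at about (255,118), and its mouth is clear.

```bash
cat >> h.py <<'E'
def big(m): return max(cv2.findContours(m,cv2.RETR_EXTERNAL,cv2.CHAIN_APPROX_NONE)[0],key=cv2.contourArea)
def measure(n,im,kind,z,info,hull=True):
    c=big(mask(im,kind)); c=cv2.convexHull(c) if hull else c
    return circ(np.array([onz(n,p,z,info)[:2] for p in c[:,0].astype(float)]))
E
python3 - <<'E'
from h import *
i=np.load('w1.npy',allow_pickle=True).item()
im=cv2.imread('pics/w1.png'); print(measure('wrist',im,'red',.09,i))
E
```

```text
(array([ 0.463872  , -0.24239975]), np.float64(0.05530841288826766))
```

Request:
move_arm:
  steps:
    - [[0.9,0.09,0,0,0,0,-1],[0.9,0.09,0,0,0,0,-1],[0.9,0.09,0,0,0,0,-1],[0.9,0.09,0,0,0,0,-1],[0.9,0.09,0,0,0,0,-1],[0.9,0.09,0,0,0,0,-1],[0.9,0.09,0,0,0,0,-1],[0.9,0.09,0,0,0,0,-1]]

```text
time: 2.25
position: [0.4875, -0.0343, 0.4047]
tool_rot: [-180.0, 0.1, 89.6]
wrist_force: [-0.5, -0.1, -0.5]
opening: 0.0856
gripper_force: 0.0
```

Request:
move_arm:
  steps:
    - [[0.4,0.03,0.2,0,0,0,-1],[0.4,0.03,0.2,0,0,0,-1],[0.4,0.03,0.2,0,0,0,-1],[0.4,0.03,0.2,0,0,0,-1],[0.4,0.03,0.2,0,0,0,-1],[0.4,0.03,0.2,0,0,0,-1]]

```text
time: 2.85
position: [0.4976, 0.085, 0.3449]
tool_rot: [180.0, 0.1, 89.6]
wrist_force: [-0.5, -0.7, -0.0]
opening: 0.0854
gripper_force: 0.0
```

Run:
```python
from h import *
i=imaging.camera_info('wrist')
im=imaging.get_image('wrist')[:,:,::-1].copy(); cv2.imwrite('pics/w2.png',im); np.save('w2.npy',i,allow_pickle=True)
print(measure('wrist',im,'blue',.049,i)); c=big(mask(im,'yellow'));x,y=c.mean(0)[0];print(cv2.boundingRect(c),onz('wrist',(x,y),.099,i))
go([.494,.207,.30],90)
```

```text
(array([0.49247018, 0.20393409]), np.float64(0.06246674049066409))
(455, 40, 57, 196) [0.67151726 0.1385008  0.099     ]
t 2.9 pos [0.4976 0.0852 0.345 ] [1.7997e+02 5.0000e-02 8.9570e+01] F [-0.1 -1.4 -0.4] op 0.08524607044221236
shift [ 0.4061 -0.0151  0.1497] turn [ 0.0006  0.0009 -0.0071]
```

View pics/w2.png

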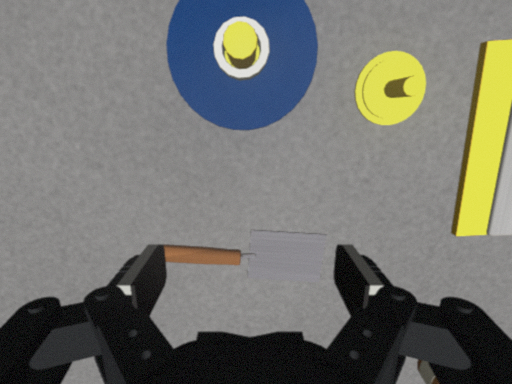

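The wrist view shows the post top at about (240,40), the collar ring at (242,47), and the blue plate clipped by the top border.

Run:
```python
from h import *
i=np.load('w2.npy',allow_pickle=True).item(); im=cv2.imread('pics/w2.png')
h=hsv(im)[10:80,210:275]; m=cv2.inRange(h,(22,140,140),(35,255,255)); c=big(m); 
v=h[:,:,2]; print(v[10:70:4,30]); r=cv2.boundingRect(c); print(r)
# top disc: upper arc from the width
cx=210+r[0]+r[2]/2; cy=10+r[1]+r[2]/2; print(cx,cy,onz('wrist',(cx,cy),.099,i), 'col',onz('wrist',(241.5,47),.069,i))
p=onz('wrist',(cx,cy),.099,i); go([p[0],p[1],.29],90)
```

```text
[225 226 226 226 226 225 225 224 225 227  88  86 119 225 224]
(14, 12, 35, 42)
241.5 39.5 [0.49363401 0.20313132 0.099     ] col [0.49287091 0.20427621 0.069     ]
t 2.9 pos [0.4976 0.0852 0.345 ] [1.7997e+02 5.0000e-02 8.9570e+01] F [-0.1 -1.4 -0.4] op 0.08524607044221236
shift [ 0.3932 -0.0162  0.183 ] turn [ 0.0006  0.0009 -0.0071]
```

Request:
move_arm:
  steps:
    - [[0.395,-0.016,0.05,0,0,0,-1],[0.395,-0.016,0.05,0,0,0,-1],[0.395,-0.016,0.05,0,0,0,-1],[0.395,-0.016,0.15,0,0,0,-1],[0.395,-0.016,0.25,0,0,0,-1],[0.395,-0.016,0.34,0,0,0,-1],[0.395,-0.016,0.34,0,0,0,-1],[0.395,-0.016,0.34,0,0,0,-1]]

```text
time: 3.7
position: [0.4931, 0.2054, 0.2432]
tool_rot: [180.0, 0.0, 89.7]
wrist_force: [-0.1, 0.2, 1.1]
opening: 0.0853
gripper_force: 0.0
```

Run:
```python
from h import *
go([.4935,.2035,.243],90)
im=imaging.get_image('scene')[:,:,::-1]; im2=imaging.get_image('wrist')[:,:,::-1]
a=cv2.resize(im[150:280,250:390],(400,371)); b=cv2.resize(im2,(400,300)); b=np.vstack([b,np.zeros((71,400,3),np.uint8)])
cv2.imwrite('pics/g1.png',np.hstack([a,b]))
```

```text
t 3.7 pos [0.4931 0.2054 0.2432] [1.7999e+02 1.0000e-02 8.9730e+01] F [-0.1  0.2  1.1] op 0.08528123452986443
shift [-0.0064  0.0013  0.0008] turn [ 0.0001  0.0002 -0.0044]
```

View pics/g1.png

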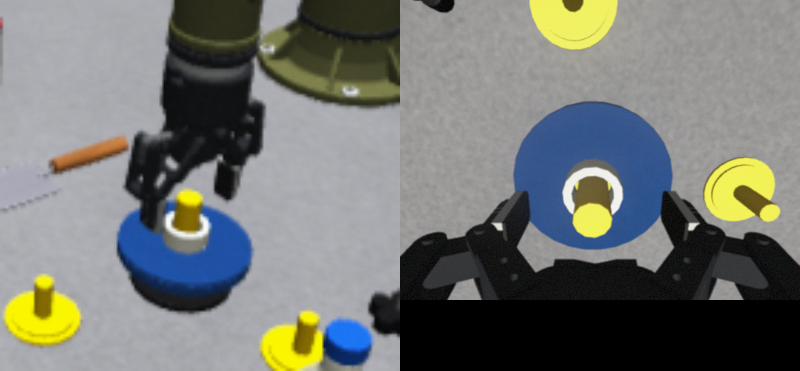

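The post stands between the open pads, about central, with the collar below them. Closing.

Request:
move_arm:
  steps:
    - [[0,0,0,0,0,0,1],[0,0,0,0,0,0,1],[0,0,0,0,0,0,1],[0,0,0,0,0,0,1],[0,0,0,0,0,0,1],[0,0,0,0,0,0,1],[0,0,0,0,0,0,1],[0,0,0,0,0,0,1],[0,0,0,0,0,0,1],[0,0,0,0,0,0,1]]
  force: 70

```text
time: 4.8
position: [0.4924, 0.2066, 0.2431]
tool_rot: [180.0, 0.0, 89.9]
wrist_force: [-1.5, -0.7, 5.0]
opening: 0.0221
gripper_force: 68.8
```

Run:
```python
from h import *
go([.4935,.2055,.343],90); print(monitor.get_state()['gripper_force'])
i=imaging.camera_info('wrist')
im=imaging.get_image('wrist')[:,:,::-1].copy(); cv2.imwrite('pics/w3.png',im); np.save('w3.npy',i,allow_pickle=True)
```

```text
t 4.8 pos [0.4924 0.2066 0.2431] [1.7999e+02 1.0000e-02 8.9860e+01] F [-1.5 -0.7  5. ] op 0.022133459070479672
shift [-0.0038  0.0037 -0.333 ] turn [ 0.0002  0.0002 -0.0023]
68.77192497253418
```

View pics/w3.png

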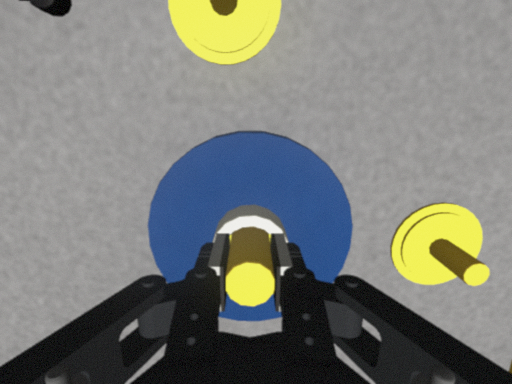

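The post is gripped between the pads, with its top at about (250,283) and the collar just below.

Run:
```python
from h import *
i=np.load('w3.npy',allow_pickle=True).item(); im=cv2.imread('pics/w3.png')
print('postop',onz('wrist',(250,283),.099,i))
c=big(mask(im,'blue')); p=cv2.convexHull(c)[:,0].astype(float); p=p[p[:,1]<260]
print('plate',circ(np.array([onz('wrist',q,.049,i)[:2] for q in p])))
print(np.array(i['world_from_camera'])[:3,3])
```

```text
postop [0.49299263 0.20429002 0.099     ]
plate (array([0.49309695, 0.20500476]), np.float64(0.062384091516547266))
[0.4929059  0.2793763  0.21220829]
```

Request:
move_arm:
  steps:
    - [[0,0,-0.05,0,0,0,1],[0,0,-0.12,0,0,0,1],[0,0,-0.2,0,0,0,1],[0,0,-0.28,0,0,0,1],[0,0,-0.35,0,0,0,1],[0,0,-0.35,0,0,0,1]]

```text
time: 5.45
position: [0.493, 0.2072, 0.3505]
tool_rot: [179.7, -0.1, 89.9]
wrist_force: [-0.1, 0.6, -3.8]
opening: 0.0221
gripper_force: 69.2
```

Run:
```python
from h import *
go([.48,-.05,.347],90)
i=imaging.camera_info('wrist')
im=imaging.get_image('wrist')[:,:,::-1].copy(); cv2.imwrite('pics/w4.png',im)
c=big(mask(im,'blue')); p=cv2.convexHull(c)[:,0].astype(float); p=p[p[:,1]<260]
for z in (.150,.154,.158):print('plate',z,circ(np.array([onz('wrist',q,z,i)[:2] for q in p])))
```

```text
t 5.45 pos [0.493  0.2072 0.3505] [ 1.7971e+02 -7.0000e-02  8.9860e+01] F [-0.1  0.6 -3.8] op 0.02206006945851773
shift [-0.8574 -0.0414  0.0105] turn [ 0.0049 -0.0012 -0.0024]
plate 0.15 (array([0.49361893, 0.20235954]), np.float64(0.06475403244547051))
plate 0.154 (array([0.49362032, 0.20418878]), np.float64(0.06322807539611604))
plate 0.158 (array([0.49362171, 0.20601803]), np.float64(0.061702118346766435))
```

The pair is lifted (-3.8 N, about both weights). Next I carry it past the tub, so the wrist camera can see the tub ahead of the held lids for the second measurement.

Request:
move_arm:
  steps:
    - [[-0.05,0,-0.05,0,0,0,1],[-0.14,-0.01,-0.1,0,0,0,1],[-0.25,-0.01,-0.16,0,0,0,1],[-0.37,-0.02,-0.16,0,0,0,1],[-0.49,-0.03,-0.16,0,0,0,1],[-0.61,-0.03,-0.16,0,0,0,1],[-0.73,-0.04,-0.16,0,0,0,1],[-0.83,-0.05,-0.16,0,0,0,1],[-0.9,-0.05,-0.16,0,0,0,1],[-0.93,-0.05,-0.16,0,0,0,1]]

```text
time: 6.5
position: [0.4758, -0.0751, 0.3938]
tool_rot: [-179.8, -0.0, 89.6]
wrist_force: [0.4, 0.4, -4.2]
opening: 0.0223
gripper_force: 69.1
```

Request:
move_arm:
  steps:
    - [[-0.05,0,0,0,0,0,1],[-0.14,-0.01,0,0,0,0,1],[-0.25,-0.01,0,0,0,0,1],[-0.37,-0.02,0,0,0,0,1],[-0.49,-0.03,0,0,0,0,1],[-0.61,-0.03,0,0,0,0,1],[-0.73,-0.04,0,0,0,0,1],[-0.83,-0.05,0,0,0,0,1],[-0.9,-0.05,0,0,0,0,1],[-0.91,-0.05,0,0,0,0,1]]

```text
time: 7.5
position: [0.4604, -0.3482, 0.3947]
tool_rot: [-179.9, -0.0, 89.7]
wrist_force: [0.2, -0.5, -4.6]
opening: 0.022
gripper_force: 69.1
```

Request:
move_arm:
  steps:
    - [[0,0,0,0,0,0,1],[0,0,0,0,0,0,1],[0,0,0,0,0,0,1]]

```text
time: 7.8
position: [0.4617, -0.3437, 0.3958]
tool_rot: [180.0, -0.0, 90.0]
wrist_force: [-1.1, -0.0, -2.7]
opening: 0.0221
gripper_force: 69.1
```

Run:
```python
from h import *
go([.4635,-.2405,.347],90)
i=imaging.camera_info('wrist')
im=imaging.get_image('wrist')[:,:,::-1].copy(); cv2.imwrite('pics/w5.png',im)
m=mask(im,'red'); m[200:]=0; c=big(m); print(cv2.boundingRect(c)); p=cv2.convexHull(c)[:,0].astype(float)
print('tub',circ(np.array([onz('wrist',q,.09,i)[:2] for q in p])))
m=mask(im,'blue'); m[:120]=0;c=big(m); p=cv2.convexHull(c)[:,0].astype(float); print(cv2.boundingRect(c))
p=p[(p[:,1]<260)]
for z in (.201,):print('plate',z,circ(np.array([onz('wrist',q,z,i)[:2] for q in p])))
```

```text
t 7.8 pos [ 0.4617 -0.3437  0.3958] [ 1.7999e+02 -2.0000e-02  9.0020e+01] F [-1.1 -0.  -2.7] op 0.022097656483113973
shift [0.344  0.006  0.1628] turn [ 0.0001 -0.0004  0.0003]
(190, 6, 124, 130)
tub (array([ 0.46388818, -0.24239601]), np.float64(0.055281963865501146))
(144, 135, 205, 149)
plate 0.201 (array([ 0.45893453, -0.34728222]), np.float64(0.06417487234770426))
```

View pics/w5.png

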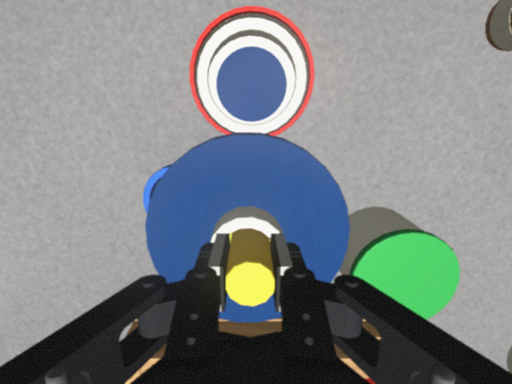

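The second tub measurement gives (0.4639, -0.2424), the same as the first. The post is still central in the pads at (249,283). Moving over the tub.

Request:
move_arm:
  steps:
    - [[0.05,0.0,0,0,0,0,1],[0.12,0.0,0,0,0,0,1],[0.21,0.01,0,0,0,0,1],[0.29,0.01,0.03,0,0,0,1],[0.34,0.01,0.08,0,0,0,1],[0.346,0.006,0.14,0,0,0,1],[0.346,0.006,0.2,0,0,0,1],[0.346,0.006,0.22,0,0,0,1],[0.346,0.006,0.22,0,0,0,1],[0.346,0.006,0.22,0,0,0,1]]

```text
time: 8.85
position: [0.4634, -0.2411, 0.3306]
tool_rot: [179.9, 0.0, 89.9]
wrist_force: [0.6, -0.5, -2.2]
opening: 0.0223
gripper_force: 69.0
```

Run:
```python
from h import *
go([.4635,-.2405,.287],90)
for n,r in (('scene',(100,230,190,290)),('side',(90,210,255,365))):
    im=imaging.get_image(n)[:,:,::-1]; cv2.imwrite(f'pics/{n}5.png',im)
a=cv2.imread('pics/scene5.png')[90:220,170:300];b=cv2.imread('pics/side5.png')[90:220,245:375]
cv2.imwrite('pics/c5.png',cv2.resize(np.hstack([a,b]),None,fx=3,fy=3,interpolation=cv2.INTER_CUBIC))
```

```text
t 8.85 pos [ 0.4634 -0.2411  0.3306] [1.7994e+02 4.0000e-02 8.9890e+01] F [ 0.6 -0.5 -2.2] op 0.022284386125033317
shift [0.002  0.0002 0.1455] turn [ 0.001   0.0006 -0.0018]
```

View pics/c5.png

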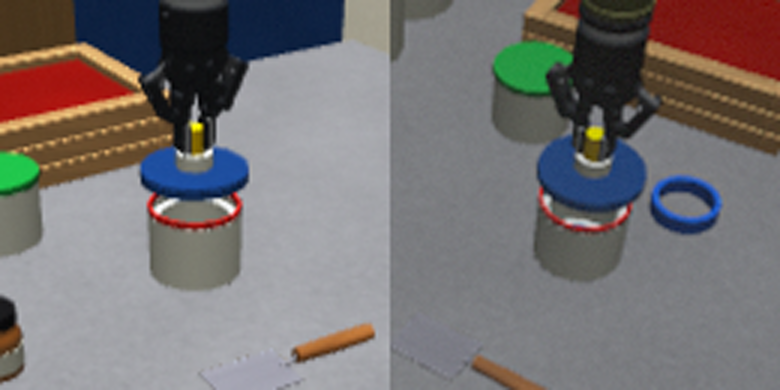

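Both views show the pair centred over the tub (scene plate x about 194 against rim 195 in the crop). Lowering.

Request:
move_arm:
  steps:
    - [[0,0,0.02,0,0,0,1],[0,0,0.04,0,0,0,1],[0,0,0.06,0,0,0,1],[0,0,0.08,0,0,0,1],[0,0,0.09,0,0,0,1],[0,0,0.1,0,0,0,1],[0,0,0.11,0,0,0,1],[0,0,0.11,0,0,0,1]]

```text
time: 9.75
position: [0.4629, -0.2415, 0.2963]
tool_rot: [-180.0, -0.0, 89.9]
wrist_force: [0.4, 0.5, -3.6]
opening: 0.0222
gripper_force: 69.0
```

```bash
python3 -c "
from h import *
go([.4635,-.2405,.287],90);print(monitor.get_state()['moment'])"
```

```text
t 9.75 pos [ 0.4629 -0.2415  0.2963] [-1.7997e+02 -3.0000e-02  8.9860e+01] F [ 0.4  0.5 -3.6] op 0.022239320854385496
shift [0.0034 0.0019 0.0309] turn [-0.0005 -0.0004 -0.0023]
[ 0.04516624 -0.0222216  -0.01694441]
```

Request:
move_arm:
  steps:
    - [[0,0,0.006,0,0,0,1],[0,0,0.012,0,0,0,1],[0,0,0.018,0,0,0,1],[0,0,0.024,0,0,0,1],[0,0,0.028,0,0,0,1],[0,0,0.031,0,0,0,1],[0,0,0.031,0,0,0,1]]

```text
time: 10.45
position: [0.4632, -0.2415, 0.2887]
tool_rot: [-180.0, 0.0, 89.9]
wrist_force: [-2.5, 2.6, 5.7]
opening: 0.0223
gripper_force: 74.0
```

Request:
move_arm:
  steps:
    - [[0,0,0.003,0,0,0,1],[0,0,0.003,0,0,0,1],[0,0,0.003,0,0,0,1]]

```text
time: 10.75
position: [0.4632, -0.2415, 0.2886]
tool_rot: [-180.0, 0.0, 89.9]
wrist_force: [-5.2, 3.8, 10.7]
opening: 0.022
gripper_force: 77.2
```

Run:
```python
from h import *
go([.4635,-.2405,.287],90);s=monitor.get_state();print(s['moment'],s['gripper_force'])
for n in ('scene','side'): cv2.imwrite(f'pics/{n}6.png',imaging.get_image(n)[:,:,::-1])
a=cv2.imread('pics/scene6.png')[120:220,190:290];b=cv2.imread('pics/side6.png')[110:210,260:360]
cv2.imwrite('pics/c6.png',cv2.resize(np.hstack([a,b]),None,fx=4,fy=4,interpolation=cv2.INTER_CUBIC))
```

```text
t 10.75 pos [ 0.4632 -0.2415  0.2886] [-1.7999e+02  4.0000e-02  8.9860e+01] F [-5.2  3.8 10.7] op 0.022027621304871566
shift [0.0032 0.0009 0.0053] turn [-0.0002  0.0007 -0.0024]
[0.80575176 1.09336766 0.00274709] 77.22383793076631
```

View pics/c6.png

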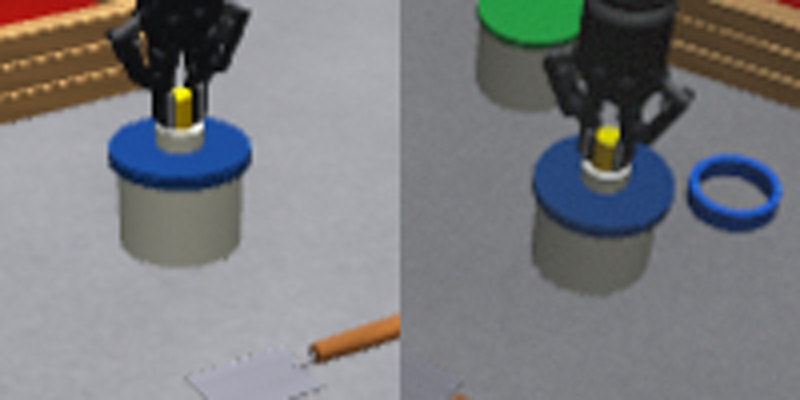

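The plate sits over the rim and the force has risen. The TCP is 1.5 mm above nominal, probably because the fingertips touch the collar. To be sure of a full seating, I'll let go, rise about 6 mm, and regrip the post.

Request:
move_arm:
  steps:
    - [[0.003,-0.003,-0.003,0,0,0,1],[0.003,-0.003,-0.003,0,0,0,-0.2],[0.003,-0.003,-0.003,0,0,0,-0.2],[0.003,-0.003,-0.003,0,0,0,-0.2],[0.003,-0.003,-0.003,0,0,0,-0.2],[0.003,-0.003,-0.025,0,0,0,-0.2],[0.003,-0.003,-0.025,0,0,0,-0.2],[0.003,-0.003,-0.025,0,0,0,-0.2]]
  force: 30

```text
time: 11.65
position: [0.4623, -0.2408, 0.2944]
tool_rot: [180.0, 0.0, 89.9]
wrist_force: [0.6, -0.2, -0.2]
opening: 0.0514
gripper_force: 0.0
```

Request:
move_arm:
  steps:
    - [[0,0,0,0,0,0,1],[0,0,0,0,0,0,1],[0,0,0,0,0,0,1],[0,0,0,0,0,0,1],[0,0,0,0,0,0,1],[0,0,0,0,0,0,1],[0,0,0,0,0,0,1],[0,0,0,0,0,0,1]]

```text
time: 12.45
position: [0.4622, -0.2407, 0.2941]
tool_rot: [180.0, 0.0, 89.9]
wrist_force: [-0.3, -0.0, 0.9]
opening: 0.0228
gripper_force: 29.4
```

Request:
move_arm:
  steps:
    - [[0,0,0.003,0,0,0,1],[0,0,0.006,0,0,0,1],[0,0,0.008,0,0,0,1],[0,0,0.008,0,0,0,1],[0,0,0.008,0,0,0,1]]

```text
time: 12.95
position: [0.4623, -0.2406, 0.2939]
tool_rot: [-180.0, 0.1, 89.9]
wrist_force: [-5.8, 3.3, 16.1]
opening: 0.0229
gripper_force: 30.9
```

Run:
```python
from h import *
go([.4635,-.2405,.24],90)
i=imaging.camera_info('wrist'); im=imaging.get_image('wrist')[:,:,::-1].copy(); cv2.imwrite('pics/w7.png',im); np.save('w7.npy',i,allow_pickle=True)
c=big(mask(im,'blue')); p=cv2.convexHull(c)[:,0].astype(float); p=p[p[:,1]<230]
for z in (.093,.095,.097): print('plate',z,circ(np.array([onz('wrist',q,z,i)[:2] for q in p])))
m=mask(im,'yellow'); m[:230]=0; c=big(m); print(cv2.boundingRect(c))
```

```text
t 12.95 pos [ 0.4623 -0.2406  0.2939] [-1.7998e+02  6.0000e-02  8.9860e+01] F [-5.8  3.3 16.1] op 0.022895913449617947
shift [0.0005 0.0041 0.1798] turn [-0.0003  0.001  -0.0024]
plate 0.093 (array([ 0.46197672, -0.24459389]), np.float64(0.06304144518357137))
plate 0.095 (array([ 0.46198603, -0.24369095]), np.float64(0.062299716963201766))
plate 0.097 (array([ 0.46199534, -0.24278801]), np.float64(0.06155798874283318))
(225, 233, 50, 64)
```

16 N of downward force at the same height means the inner lid is seated on the ledge with its post gripped. Letting go, opening fully and lowering around the collar.

Request:
move_arm:
  steps:
    - [[0,0,-0.006,0,0,0,1],[0,0,-0.006,0,0,0,-1],[0,0,-0.006,0,0,0,-1],[0,0,-0.006,0,0,0,-1],[0,0,-0.006,0,0,0,-1],[0,0,-0.006,0,0,0,-1],[-0.005,0,0.02,0,0,0,-1],[-0.005,0,0.05,0,0,0,-1],[-0.005,0,0.08,0,0,0,-1],[-0.005,0,0.08,0,0,0,-1]]

```text
time: 14.0
position: [0.4613, -0.2419, 0.2656]
tool_rot: [-179.8, -0.1, 89.9]
wrist_force: [-0.7, 0.8, 0.0]
opening: 0.0853
gripper_force: 0.0
```

Run:
```python
from h import *
go([.4625,-.2420,.267],90)
i=imaging.camera_info('wrist'); im=imaging.get_image('wrist')[:,:,::-1].copy()
cv2.imwrite('pics/w8.png',im)
sc=imaging.get_image('scene')[:,:,::-1][120:220,185:285]
cv2.imwrite('pics/c8.png',np.hstack([cv2.resize(im,(400,300)),cv2.resize(sc,(300,300),interpolation=cv2.INTER_CUBIC)]))
```

```text
t 14.0 pos [ 0.4613 -0.2419  0.2656] [-1.7983e+02 -1.1000e-01  8.9860e+01] F [-0.7  0.8  0. ] op 0.08527905647790043
shift [-0.0002  0.0039 -0.0048] turn [-0.0029 -0.0018 -0.0024]
```

View pics/c8.png

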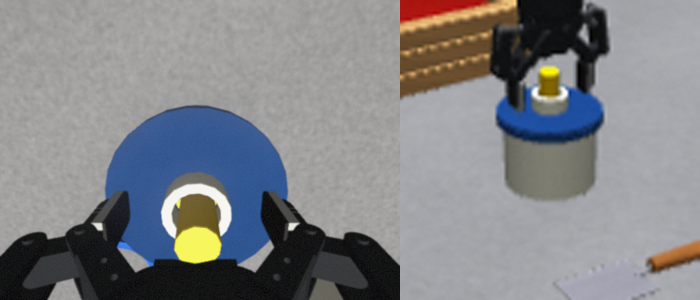

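The post and collar are centred between the open pads, and the inner lid's post stands in the collar as it should. I've now viewed 11 pictures, one over the limit of 10, so the rest goes by numbers only. Closing on the collar.

Request:
move_arm:
  steps:
    - [[0,0.003,-0.004,0,0,0,1],[0,0.003,-0.004,0,0,0,1],[0,0.003,-0.004,0,0,0,1],[0,0.003,-0.004,0,0,0,1],[0,0.003,-0.004,0,0,0,1],[0,0.003,-0.004,0,0,0,1],[0,0.003,-0.004,0,0,0,1],[0,0.003,-0.004,0,0,0,1]]
  force: 60

```text
time: 14.9
position: [0.4634, -0.2424, 0.2697]
tool_rot: [179.9, 0.1, 89.9]
wrist_force: [-1.3, 0.8, 5.0]
opening: 0.0419
gripper_force: 60.7
```

Request:
move_arm:
  steps:
    - [[0,0,-0.01,0,0,0,1],[0,0,-0.02,0,0,0,1],[0,0,-0.03,0,0,0,1],[0,0,-0.045,0,0,0,1],[0,0,-0.06,0,0,0,1],[0,0,-0.075,0,0,0,1],[0,0,-0.075,0,0,0,1]]

```text
time: 15.6
position: [0.4634, -0.2424, 0.2922]
tool_rot: [179.9, 0.1, 89.9]
wrist_force: [0.5, 0.6, -2.3]
opening: 0.0414
gripper_force: 60.9
```

Request:
move_arm:
  steps:
    - [[0,0,-0.02,0,0,0,1],[0,0,-0.05,0,0,0,1],[0,0,-0.08,0,0,0,1],[0,0,-0.12,0,0,0,1],[0,0,-0.16,0,0,0,1],[0,0,-0.2,0,0,0,1],[0,0,-0.24,0,0,0,1],[0,0,-0.27,0,0,0,1],[0,0,-0.28,0,0,0,1],[0,0,-0.28,0,0,0,1]]

```text
time: 16.6
position: [0.4631, -0.2423, 0.3758]
tool_rot: [180.0, 0.0, 89.9]
wrist_force: [0.1, 0.1, -1.2]
opening: 0.0418
gripper_force: 60.9
```

Request:
move_arm:
  steps:
    - [[0,0,0,0,0,0,1],[0,0,0,0,0,0,1],[0,0,0,0,0,0,1],[0,0,0,0,0,0,1],[0,0,0,0,0,0,1]]

```text
time: 17.1
position: [0.463, -0.2422, 0.3751]
tool_rot: [-180.0, -0.0, 89.9]
wrist_force: [0.4, 0.2, -0.4]
opening: 0.042
gripper_force: 60.9
```

Run:
```python
from h import *
s=monitor.get_state(); print(s['position'],s['wrist_force'],s['qd'])
for n,r in (('scene',(205,100,265,195)),('side',(275,90,345,190))):
    im=imaging.get_image(n)[:,:,::-1].copy(); cv2.imwrite(f'pics/{n}9.png',im); x0,y0,x1,y1=r
    for k in ('yellow','blue','red'):
        m=mask(im,k)[y0:y1,x0:x1]; cs=[cv2.boundingRect(c+[x0,y0]) for c in cv2.findContours(np.ascontiguousarray(m),cv2.RETR_EXTERNAL,cv2.CHAIN_APPROX_NONE)[0] if cv2.contourArea(c)>5]; print(n,k,cs)
    i=imaging.camera_info(n); W=np.linalg.inv(i['world_from_camera']); f=192/np.tan(np.radians(i['fov_y']/2))
    for nm,P in (('lid.posttop seated',(.4635,-.2424,.143)),('disc centre',(.4635,-.2424,.084)),('outer plate',(.4634,-.2424,.203))):
        q=W[:3,:3]@P+W[:3,3]; print(nm,np.round([i['cx']+f*q[0]/q[2],i['cy']+f*q[1]/q[2]],1))
```

```text
[ 0.46300752 -0.24221975  0.37511496] [ 0.37300053  0.19221482 -0.36672625] [ 0.02930258 -0.0379452   0.01674432 -0.20416822  0.03332313 -0.06116951
  0.01842301]
scene yellow [(221, 142, 28, 22)]
scene blue [(216, 123, 37, 16), (232, 107, 7, 7), (250, 100, 15, 10), (205, 100, 15, 16)]
scene red [(219, 152, 32, 15), (205, 115, 10, 8)]
lid.posttop seated [234.1 143. ]
disc centre [234.3 158.2]
outer plate [234.  126.8]
side yellow [(297, 147, 27, 19)]
side blue [(332, 149, 13, 19), (296, 121, 37, 25), (310, 120, 12, 4)]
side red [(316, 147, 10, 19), (295, 145, 23, 22), (331, 90, 14, 18), (301, 90, 8, 6)]
lid.posttop seated [311.5 144.2]
disc centre [309.5 156.6]
outer plate [313.8 130.6]
```

The outer lid is about 111 mm above the ledge, level and still. The yellow disc sits inside the rim, with its post top where the seated position predicts. Handing in.

```bash
python3 -c "
from rig import ctrl; print(ctrl.close_job())"
```

```text
the job is handed in; nothing more can be done
None
```

The job is handed in at about 17 s of the 56 s, with no verdict shown: the inner lid measures as seated on its ledge and the outer lid is held level about 111 mm above it, clear of the post; I viewed 11 pictures, one over the limit of 10.

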